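# Stand the capacitors in the crate and ready the test tweezers

### The job

Get the capacitors ready for measuring: stand the two loose capacitors upright, leads up, in the crate's two free cells, one per cell, and let go of them. Then pick up the sprung test tweezers by their two finger pads, carry them level through the air until their tips are above the middle of the crate, clear of the capacitors' leads, and squeeze them until the tips stand on the two 10 mm gap marks of their gauge bar; finish while still holding them there with the gap steady. Leave the capacitor already in the crate in its cell and the other things on the benches where they lie.

Things in the scene. Friction and masses are not known exactly. Their poses are not given: they have to be found in the camera images.
- capacitor_0_can (a point): Blue round electrolytic capacitor, can 25 mm across and 45 mm tall, standing on its flat end with two thin wire leads pointing up from the top (leads 23 mm more). The point is the centre of the can, 22.5 mm above what it stands on; its y axis points up along the can. Loose, on one of the two benches at the start (either the bench to the right with the crate, or the bench to the left).
- capacitor_1_can (a point): Blue round electrolytic capacitor, can 22 mm across and 40 mm tall, standing on its flat end with two thin wire leads pointing up from the top (leads 23 mm more). The point is the centre of the can, 20 mm above what it stands on; its y axis points up along the can. Loose, on the other one of the two benches at the start.
- capacitor_2_can (a point): Blue round electrolytic capacitor, can 30 mm across and 50 mm tall, standing on its flat end with two thin wire leads pointing up from the top (leads 23 mm more). The point is the centre of the can, 25 mm above what it stands on; its y axis points up along the can. It already stands in one of the crate's three cells and stays there.
- crate_centre (a point): Centre of the inner floor of the grey plastic crate fixed to the right bench: 138 x 48 x 16 mm outside, three cells in a row along its x, 45 mm apart, each 42 x 42 mm inside; floor 3 mm above the bench, walls 3 mm thick. Cans in it rise 27 to 37 mm above the rim: fingers do not fit in the cells, so hold a can by its upper half. z up.
- free_cell_0 (a point): Centre of the floor of one free cell, marked by a thin card liner; axes as the crate's.
- free_cell_1 (a point): Centre of the floor of the other free cell, also with a card liner; axes as the crate's.
- tweezers_grip (a point): Point midway between the tweezers' two ribbed black finger pads, half-way up them (10.5 mm above the underside). Each pad is 20 mm long, 15 mm high. x points along the tweezers to the tips, y is the line along which the pads are squeezed, z up. Width over the outsides of the pads: 36 mm at rest, 24 mm at a tip gap of 10 mm (pads then parallel), 18 mm closed; the gap changes 1.7 mm per mm of width.
- tip_mid (a point): Midway between the two tips, 42 mm ahead of the finger pads and 9 mm above the underside; axes as the tweezers'. Just below it a flat aluminium gauge bar, fixed to the back block, lies across under the tips, with two bold black marks 10 mm apart (the tips' inner faces stand on them when the gap is right) and fainter lines farther out.
- tip_left (a point): Inner face of the left tip (the +y side of the tweezers). The tip gap is the distance from here to tip_right: 30 mm at rest.
- tip_right (a point): Inner face of the right tip (the -y side of the tweezers).
- crate: The crate itself (see crate_centre); origin under its centre on the bench. Behind it stands a metal instrument case, 84 mm high (front face about 0.585 m ahead of the robot), and to its left a long breakout box, 65 mm high, that begins 0.43 m ahead of the robot at y = -0.05 m.
- tweezers: Sprung test tweezers lying flat on the right bench, 124 mm long: grey plastic back block (36 x 28 x 16 mm) and two linked steel arms. Origin on the underside below tweezers_grip, same axes. Springs push back on each pad with 2 N at rest, 9 N at the 10 mm gap, 13 N closed. About 60 g, balance point 20 mm behind the pads; pinched by the pads to the gap it can be lifted and stays level.
- capacitor_0: The 25 mm capacitor itself; its origin lies on the skin of the can and not at its centre: use the point.
- capacitor_1: The 22 mm capacitor itself; its origin lies on the skin of the can: use the point.
- capacitor_2: The 30 mm capacitor itself; its origin lies on the skin of the can: use the point.
- battery: Bystander: AA cell lying at the front edge of the right bench, 14 x 50 x 14 mm.
- relay: Bystander: small cream relay, 13 x 29 x 24 mm, in front of the instrument case at the back.
- terminal_block_1: Bystander: green terminal block, 13 x 18 x 24 mm, in front of the instrument case.
Things that resemble listed ones, but are neither listed nor needed, are in the scene too. What is shaped like the capacitor_0 but green or orange is not meant.

How it is judged:
By the outcome, as a careful person would: the job done as asked, in the order asked, and still so for the second after the job is handed in, while the arm keeps its last pose, push and grip.
It also fails if it takes over 72 s, if anything falls off the work surface, if the arm or the gripper's body presses on something with over 40 N, if the wrist force passes 120 N, or if a joint passes its speed limit or range.

### The arm

A 6-joint arm with a two-finger parallel gripper is mounted at the origin on a cart in front of the work surface, level with it; the furniture and walls round the work are solid. World frame = base frame: x ahead of the robot, y to its left, z up, the work surface at z = 0. Lengths are in m, angles in rad, forces in N, time in s.
With the tool pointing down it reaches from about 0.275 to 1 m from the base axis. Payload 8.4 kg.
Tool frame: the origin (TCP) lies midway between the tips of the shut fingers; the grasp point (between the pads) lies 19 mm behind it; z points along the fingers, y is the line along which they close (so a half turn about z gives the same grasp; the last joint's range is limited). The gripper opens to 85 mm and grips with 20 to 120 N. Pads are 22 mm wide; open, the fingers measure 114 mm over their backs; the gripper's body (76 mm by 85 mm) begins 54 mm behind the grasp point. The pads swing forward as they close: fully open they stand 13 mm farther back than shut.
Start: joints at [-1.325, 0.353, 1.633, -0, 1.155, -0.002], TCP at [0.153, -0.606, 0.231] pointing down, gripper open.
Joint ranges: [-2.63, 2.63], [-0.92, 2.1], [0.06, 2.66], [-1.3, 4.44], [0, 2.69], [-3.02, 3.02]. Speed limits (rad/s): [2.22, 2.22, 2.79, 3.14, 3.14, 3.14].

### API

Orientations are given as a 3x3 rotation matrix whose columns are the frame's x, y, z axes.
In Python, from station import arm gives the robot as it stands.
- The arm moves only by the tool play_rows, never from a script. Its argument "series" is a list that holds one entry, the list of rows, each a list of 7 numbers: the opening, from 0 (shut) to 1 (fully open), then the shift along the tool's x, y, z in mm, then the turn, a rotation vector about the tool's x, y, z in rad. In form: [[[jaw, tx, ty, tz, wx, wy, wz], ...]]. A call has 1 to 20 rows; each row is the pose to reach, as a shift and turn from the pose commanded when the call began, along the tool's axes at that moment; what a row does not reach only later rows make up. A row lasts 1/10 s, in which the tool goes at most 50 mm and 8.59 degrees, less where a joint would pass 70% of its speed; a pose out of reach is approached as far as the arm can. A call with a gripper value outside its range is refused whole. The fingers move at their own pace and stop on an object; "force" is the grip in N (left out, the last holds). Time passes only in rows, so rows that repeat a pose let the fingers close. It gives the time, the measured TCP pose, the force, the opening and the grip force at its end, in the units of the state.
- arm.state(): the state, without advancing time (a new reading comes with each control period).
- arm.camera(name): name is "side" or "top"; returns a dict with "img" (420x560x3 uint8, red, green, blue), "fovy" (degrees; the focal length in pixels is half the picture's height over the tangent of half this angle, whatever the lens; pixels are square), "cx", "cy" (the principal point, pixels), "D" ([k1, k2, p1, p2, k3] as OpenCV has them; the pictures are not rectified), "view" (4x4, takes a point from world to camera coordinates). Camera axes: x right, y down, z forward; pixel columns grow to the right and rows downward; lengths in m; the calibration is good to about 2 mm. A picture is of the moment at which its call begins. There is no depth.
- arm.sign_off(): hands the job in; it is judged then, once.
Trained networks look in the newest picture that a camera, given by its name, has taken for a name from the list of things; names that differ only in an ending like _2 or _b are one class to them, and where a whole thing is asked for, a point or a joint stands for the part that bears it (a point fixed in the world has none). Each returns a list of dicts, best first, with "conf" (0 to 1); they miss things now and then, are a little off and sometimes report something else, mostly with a low value. They report only what shows in the picture. A call takes as long as a camera call. They do not tell look-alikes from the thing itself.
- arm.regions_of(camera, target): "pixels" (420x560 bool, what is visible of it) and "box" ([left, top, width, height] in pixels, round what is visible of it).
- arm.mark_of(camera, target): "location" ([column, row] in pixels: a listed point, or the origin of a listed thing).
The state is a dict: "time_s": time; "joints": joint angles; "qd": joint speeds; "joint_efforts": joint torques, N m; "ee_pos": TCP position; "eef_rot": TCP orientation; "ft_force": force on the tool from outside, world axes, zero at the start; "moment": the same for the moment, N m; "width": finger opening in m; "finger_force": force on a finger pad.
Only numpy, scipy, OpenCV 4.12 (cv2) and the standard library are available. Lean on these libraries where they do the work, as an engineer would, in place of code of your own. Each camera call takes 0.05 s, during which the arm holds its last target. There are 200 camera calls.

## Working session

There is one attempt and no reset: what is moved stays moved. The work goes in short steps, Python scripts to look and compute and a tool call to move; the robot and the scene stay as the last step left them, time stands still between calls to the robot, and variables do not carry over. Pictures are saved under pics/ and viewed, at most 10 in all, crops included, and the job is handed in when it is done.

Besides the shell and the picture viewer there is one more tool, called in YAML: its name, and indented under it one key for each argument. play_rows: Moves the arm, as the interface text tells. Its arguments: {"type":"object","properties":{"series":{"type":"array","items":{"type":"array","items":{"type":"array","items":{"type":"number"}}}},"force":{"type":"number"}},"required":["series"]}

```bash
mkdir -p pics; cat > h.py <<'E'
import numpy as np,cv2
from station import arm
def K(c):
    f=210/np.tan(np.radians(c['fovy'])/2); return np.array([[f,0,c['cx']],[0,f,c['cy']],[0,0,1.]])
def ray(c,p):
    u=cv2.undistortPoints(np.array([[p]],float),K(c),np.array(c['D'],float))[0,0]
    V=np.array(c['view']);R=V[:3,:3];o=-R.T@V[:3,3]; d=R.T@np.array([u[0],u[1],1]); return o,d
def onz(c,p,z):
    o,d=ray(c,p); return o+d*(z-o[2])/d[2]
def proj(c,P):
    V=np.array(c['view']); r,_=cv2.Rodrigues(V[:3,:3])
    return cv2.projectPoints(np.array(P,float).reshape(-1,1,3),r,V[:3,3],K(c),np.array(c['D'],float))[0][:,0]
def tri(c1,p1,c2,p2):
    o1,d1=ray(c1,p1);o2,d2=ray(c2,p2);d1/=np.linalg.norm(d1);d2/=np.linalg.norm(d2)
    A=np.stack([d1,-d2],1);s=np.linalg.lstsq(A,o2-o1,rcond=None)[0]
    a=o1+s[0]*d1;b=o2+s[1]*d2;return (a+b)/2,np.linalg.norm(a-b)
def save(n,img): cv2.imwrite('pics/'+n,np.ascontiguousarray(img[:,:,::-1]))
E
python3 - <<'E'
from h import *
np.set_printoptions(precision=4,suppress=True)
C={}
for n in('side','top'):
    C[n]=arm.camera(n); save(n+'0.png',C[n]['img']);V=np.array(C[n]['view']);print(n,'cam pos',-V[:3,:3].T@V[:3,3],C[n]['fovy'])
for t,z in [('capacitor_0_can',.0225),('crate_centre',.003),('free_cell_0',.003),('tweezers_grip',.0105),('tip_mid',.009),('tip_left',.009),('tip_right',.009),('battery',0),('relay',0),('terminal_block_1',0)]:
    for n in C:
        for d in arm.mark_of(n,t): print(t,n,round(d['conf'],2),np.round(d['location'],1),onz(C[n],d['location'],z))
print(arm.state())
E
```

```text
side cam pos [0.4768 0.7442 0.6466] 57.30019814770124
top cam pos [ 0.3514 -0.0571  1.0921] 54.82186556435569
capacitor_0_can side 0.7 [300.6 264. ] [0.3845 0.1098 0.0225]
capacitor_0_can side 0.5 [274.9 189.7] [ 0.4306 -0.2012  0.0225]
capacitor_0_can side 0.48 [238.8 154. ] [ 0.5445 -0.4252  0.0225]
capacitor_0_can side 0.45 [255.7 202.8] [ 0.4872 -0.136   0.0225]
capacitor_0_can side 0.4 [235.2 211.1] [ 0.5431 -0.0984  0.0225]
capacitor_0_can side 0.32 [229.1 177.2] [ 0.5693 -0.275   0.0225]
capacitor_0_can top 0.64 [303.  177.8] [ 0.5363 -0.0993  0.0225]
capacitor_0_can top 0.64 [226.1 238. ] [0.3804 0.1087 0.0225]
capacitor_0_can top 0.59 [426.7 169.9] [ 0.5503 -0.4341  0.0225]
capacitor_0_can top 0.52 [315.5 201.1] [ 0.4728 -0.1307  0.0225]
capacitor_0_can top 0.48 [333.4 212.3] [ 0.4418 -0.1772  0.0225]
crate_centre side 0.91 [270.9 180.3] [ 0.4396 -0.2848  0.003 ]
crate_centre side 0.74 [231.  199.5] [ 0.5598 -0.1821  0.003 ]
crate_centre top 0.86 [370.2 209.3] [ 0.4491 -0.2794  0.003 ]
free_cell_0 side 0.42 [269.3 180.2] [ 0.4446 -0.2855  0.003 ]
free_cell_0 side 0.38 [253.4
[... 1155 characters left out ...]
64   0.    ]
terminal_block_1 top 0.45 [329.9 169. ] [ 0.5627 -0.1744  0.    ]
terminal_block_1 top 0.35 [322.7 244.8] [ 0.3568 -0.148   0.    ]
{'time_s': 1.1, 'joints': array([-1.3254,  0.353 ,  1.6334, -0.    ,  1.1552, -0.0024]), 'qd': array([ 0.0006, -0.0004,  0.0002,  0.0006, -0.0017,  0.001 ]), 'joint_efforts': array([  0.0012, -60.518 , -34.2445,   0.0002,   0.0009,  -0.    ]), 'ee_pos': array([ 0.1533, -0.6059,  0.2313]), 'eef_rot': array([[ 0.9695,  0.2452, -0.    ],
       [ 0.2452, -0.9695, -0.    ],
       [-0.    ,  0.    , -1.    ]]), 'ft_force': array([ 0.4237,  0.5332, -0.0563]), 'moment': array([ 0.0701, -0.0342,  0.0079]), 'finger_force': 0.0, 'width': 0.08516957171124032}
```

View pics/side0.png

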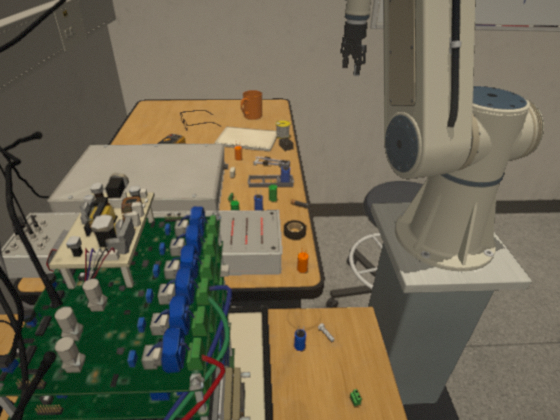

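View pics/top0.png

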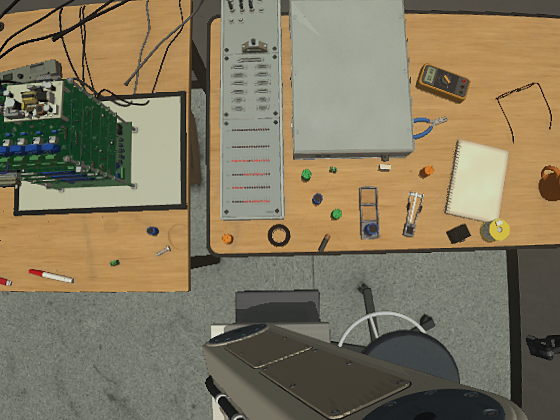

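```bash
python3 - <<'E'
from h import *
np.set_printoptions(precision=4,suppress=True)
C={n:arm.camera(n) for n in('side','top')}
a=cv2.resize(C['top']['img'][155:260,290:440],None,fx=5,fy=5,interpolation=cv2.INTER_CUBIC)
save('crA.png',a)
b=np.hstack([cv2.resize(C['side']['img'][145:215,220:320],None,fx=5,fy=5,interpolation=cv2.INTER_CUBIC),
 np.vstack([cv2.resize(i,(210,175),interpolation=cv2.INTER_CUBIC) for i in(C['top']['img'][206:256,122:182],C['side']['img'][315:365,270:330])])])
save('crB.png',b)
for n in C:
    hsv=cv2.cvtColor(C[n]['img'],cv2.COLOR_RGB2HSV); m=cv2.inRange(hsv,(100,90,30),(130,255,255))
    N,l,s,c=cv2.connectedComponentsWithStats(m)
    for i in range(1,N):
        if s[i,4]>25 : print(n,s[i],c[i],onz(C[n],c[i],.03))
for t in('capacitor_0_can','capacitor_0','crate','tweezers'):
  for n in C:
    for d in arm.regions_of(n,t): print(t,n,round(d['conf'],2),d['box'])
E
```

```text
side [281 169   8  13  84] [284.869  175.4405] [ 0.3972 -0.2687  0.03  ]
side [255 197   7  13  73] [258.2055 203.1781] [ 0.4802 -0.1234  0.03  ]
side [ 154  207   52  166 3293] [182.399  294.9821] [0.6398 0.2015 0.03  ]
side [165 224   5  11  50] [167.04 228.74] [ 0.7116 -0.0179  0.03  ]
side [159 243   6  12  56] [161.7143 248.0357] [0.711  0.0547 0.03  ]
side [153 264   6  14  68] [155.7353 270.0294] [0.7101 0.1275 0.03  ]
side [211 285  21  31 193] [224.8187 296.9482] [0.5514 0.2091 0.03  ]
side [146 289   7  14  82] [148.8659 295.3902] [0.7093 0.2008 0.03  ]
side [137 317   9  15  99] [140.9798 323.9899] [0.7088 0.2724 0.03  ]
side [ 27 318  10   9  52] [ 32.0577 322.2308] [0.9224 0.264  0.03  ]
side [208 321  16  35 226] [216.823  338.7699] [0.56   0.3093 0.03  ]
side [295 334  11  16 134] [299.4254 342.0299] [0.4071 0.3209 0.03  ]
side [128 350   9  17 124] [131.8952 358.0081] [0.7078 0.3454 0.03  ]
side [  1 359  18  14 116] [ 10.3621 366.5259] [0.9175 0.3584 0.03  ]
side [150 393  20   8 136] [159.4559 396.0368] [0.6453 0.4162 0.03  ]
side [163 392  25  28 165] [175.8242 403
[... 897 characters left out ...]
]
capacitor_0 side 0.65 [228.8, 201.2, 12.2, 11.4]
capacitor_0 side 0.62 [255.9, 193.2, 7.6, 18.4]
capacitor_0 side 0.62 [280.7, 164.9, 9.6, 19.5]
capacitor_0 side 0.54 [298.6, 255.0, 10.8, 20.2]
capacitor_0 side 0.49 [289.6, 327.7, 17.1, 22.6]
capacitor_0 top 0.71 [401.6, 197.4, 21.4, 38.3]
capacitor_0 top 0.68 [220.1, 233.1, 15.5, 13.3]
capacitor_0 top 0.65 [311.3, 194.0, 12.4, 9.3]
capacitor_0 top 0.44 [417.9, 165.4, 17.7, 12.0]
capacitor_0 top 0.4 [365.4, 223.7, 13.0, 12.3]
crate side 0.58 [295.3, 328.3, 10.5, 22.1]
crate top 0.75 [357.3, 184.1, 21.1, 57.4]
crate top 0.18 [311.4, 190.1, 12.7, 14.2]
tweezers side 0.75 [251.6, 156.2, 38.8, 11.8]
tweezers top 0.61 [400.0, 195.2, 23.9, 43.6]
```

View pics/crA.png

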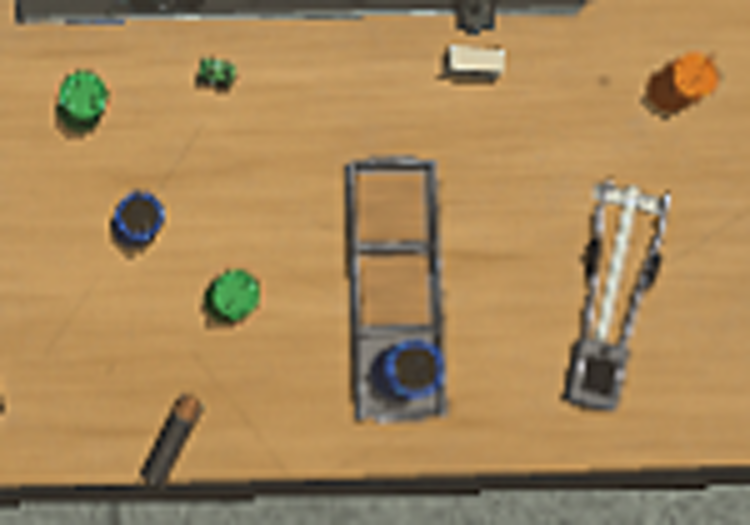

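View pics/crB.png

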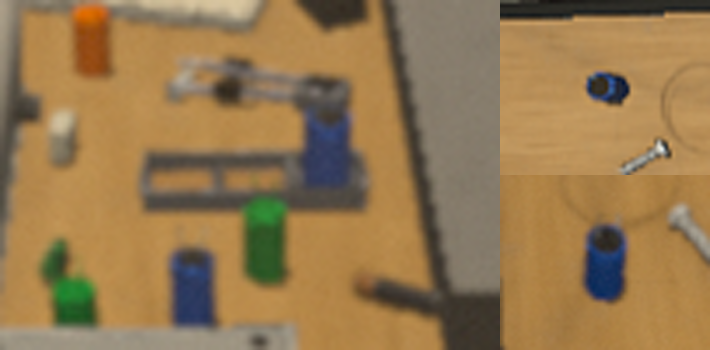

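```bash
python3 - <<'E'
from h import *
np.set_printoptions(precision=4,suppress=True)
C={n:arm.camera(n) for n in('side','top')}
T,S=C['top'],C['side']
print('R',tri(T,(317.8,198.4),S,(258.6,196.4)),onz(T,(317.8,198.4),.0425),onz(S,(258.6,196.4),.0425))
print('L',tri(T,(152,230.3),S,(300,332)),onz(T,(152,230.3),.0425),onz(S,(300,332),.0425))
A=lambda p:(290+(p[0]-2)/5,155+(p[1]-2)/5)
for p in[(348,163),(436,160),(443,413),(357,420)]: print('crate',onz(T,A(p),.016))
for p in[(392,205),(394,285)]: print('cell floor',onz(T,A(p),.003))
for nm,p,z in [('tipL',(602,190),.009),('tipR',(665,200),.009),('padL',(592,257),.018),('padR',(651,268),.018),('block nearL',(567,400),.016),('nearR',(613,408),.016),('farL',(577,340),.016),('farR',(628,346),.016),('capT disc',(415,371),.053)]: print(nm,onz(T,A(p),z))
B=lambda p:(220+(p[0]-2)/5,145+(p[1]-2)/5)
for nm,p,z in [('tipL',(172,92),.009),('tipR',(185,62),.009),('padL',(228,92),.0105),('padR',(235,66),.0105),('c1',(142,202),0),('c2',(365,208),0),('c4',(148,153),.016),('c3',(358,152),.016),('cap2 disc',(328,112),.053)]: print('side',nm,onz(S,B(p),z))
# cylinder fit of the caps, IoU over both views
from scipy.optimize import minimize
for nm,x0 in(('R',onz(T,(317.8,198.4),.0425)[:2]),('L',onz(T,(152,230.3),.0425)[:2])):
  for r,h in((.0125,.045),(.011,.040)):
    data=[]
    for c in(T,S):
        p=proj(c,[[*x0,h/2]])[0].astype(int);u,v=p-22
        im=cv2.resize(c['img'][v:v+44,u:u+44],None,fx=8,fy=8,interpolation=cv2.INTER_CUBIC)
        hs=cv2.cvtColor(im,cv2.COLOR_RGB2HSV)
        m=cv2.inRange(hs,(95,70,0),(135,255,255))
        m=cv2.morphologyEx(m,cv2.MORPH_CLOSE,np.ones((41,41)))
        N,l,s,cc=cv2.connectedComponentsWithStats(m); k=l[176-40:176+40,176-40:176+40]; k=np.bincount(k[k>0]).argmax()
        data.append((c,u,v,(l==k)))
    a=np.linspace(0,2*np.pi,40)
    def cost(x,full=False):
        o=[]
        for i,(c,u,v,m) in enumerate(data):
            P=[[x[0]+r*np.cos(t),x[1]+r*np.sin(t),z] for t in a for z in(0,h)]
            q=(proj(c,P)-[u-.5,v-.5])*8-.5
            M=np.zeros(m.shape,np.uint8);cv2.fillConvexPoly(M,cv2.convexHull(np.round(q*16).astype(np.int32)),1,shift=4);M=M>0
            o.append(1-(M&m).sum()/(M|m).sum())
        return o if full else sum(o)
    R=minimize(cost,x0,method='Nelder-Mead',options=dict(initial_simplex=[x0,x0+[.006,0],x0+[0,.006]],xatol=1e-4))
    print(nm,r,R.x,R.fun,cost(R.x,True))
E
```

```text
R (array([ 0.478 , -0.1355,  0.0443]), np.float64(0.0015779419976802212)) [ 0.4775 -0.1355  0.0425] [ 0.4788 -0.1383  0.0425]
L (array([0.4046, 0.3044, 0.0372]), np.float64(0.0006291610925375765)) [0.404  0.3026 0.0425] [0.4055 0.3081 0.0425]
crate [ 0.5082 -0.2497  0.016 ]
crate [ 0.5088 -0.2973  0.016 ]
crate [ 0.373 -0.295  0.016]
crate [ 0.3705 -0.2489  0.016 ]
cell floor [ 0.4866 -0.275   0.003 ]
cell floor [ 0.443  -0.2742  0.003 ]
tipL [ 0.4914 -0.3889  0.009 ]
tipR [ 0.4851 -0.4233  0.009 ]
padL [ 0.4542 -0.3787  0.018 ]
padR [ 0.4475 -0.4106  0.018 ]
block nearL [ 0.3781 -0.362   0.016 ]
nearR [ 0.3732 -0.3867  0.016 ]
farL [ 0.41   -0.3689  0.016 ]
farR [ 0.4061 -0.3965  0.016 ]
capT disc [ 0.3942 -0.2733  0.053 ]
side tipL [ 0.4929 -0.3857  0.009 ]
side tipR [ 0.4841 -0.4273  0.009 ]
side padL [ 0.4554 -0.3822  0.0105]
side padR [ 0.4499 -0.418   0.0105]
side c1 [ 0.5114 -0.2639  0.    ]
side c2 [ 0.3734 -0.2535  0.    ]
side c4 [ 0.5076 -0.296   0.016 ]
side c3 [ 0.3752 -0.2939  0.016 ]
side cap2 disc [ 0.396  -0.2806  0.053 ]
R 0.0125 [ 0.4792 -0.1351] 0.6628169404375722 [np.float64(0.18986702575324022), np.float64(0.472949914684332)]
R 0.011 [ 0.4805 -0.1354] 0.39587486607028344 [np.float64(0.07211440245148115), np.float64(0.3237604636188023)]
L 0.0125 [0.405  0.3055] 0.9509231764045121 [np.float64(0.41608118657298987), np.float64(0.5348419898315222)]
L 0.011 [0.4051 0.3074] 0.6503687743592511 [np.float64(0.24727394732427443), np.float64(0.4030948270349767)]
```

Top view: the blue cans are at (317,198) on the right bench, (152,230) on the left bench and (372,228) in the crate. The green ones at (307,175) and (337,214) and the orange ones at (227,239) and (428,171) are look-alikes. The enlarged crops confirm the two loose blue cans: right one (0.4785, -0.1355), about 44 mm tall, so capacitor_0; left one (0.4045, 0.304), about 39 mm tall, so capacitor_1. The crate centre is at (0.440, -0.273), yaw about 0, with the free cells at x = 0.440 and 0.485.

play_rows:
  series:
    - [[1, 431, -376, 50, 0, 0, -0.602], [1, 431, -376, 50, 0, 0, -0.602], [1, 431, -376, 50, 0, 0, -0.602], [1, 431, -376, 50, 0, 0, -0.602], [1, 431, -376, 50, 0, 0, -0.602], [1, 431, -376, 50, 0, 0, -0.602], [1, 431, -376, 50, 0, 0, -0.602], [1, 431, -376, 50, 0, 0, -0.602], [1, 431, -376, 50, 0, 0, -0.602], [1, 431, -376, 50, 0, 0, -0.602], [1, 431, -376, 50, 0, 0, -0.602], [1, 431, -376, 50, 0, 0, -0.602], [1, 431, -376, 111, 0, 0, -0.602], [1, 431, -376, 111, 0, 0, -0.602], [1, 431, -376, 111, 0, 0, -0.602], [1, 431, -376, 111, 0, 0, -0.602], [1, 431, -376, 111, 0, 0, -0.602], [1, 431, -376, 111, 0, 0, -0.602]]
  force: 30

```text
time_s: 3.5
ee_pos: [0.4796, -0.1364, 0.1216]
eef_rot: [[0.661, 0.751, 0.002], [0.751, -0.661, -0.001], [0.001, 0.002, -1.0]]
ft_force: [-0.1, 0.5, -0.5]
width: 0.0852
finger_force: 0.0
```

play_rows:
  series:
    - [[1, 0, 0, 50, 0, 0, 0], [1, 0, 0, 85, 0, 0, 0], [1, 0, 0, 104, 0, 0, 0], [1, 0, 0, 104, 0, 0, 0], [1, 0, 0, 104, 0, 0, 0], [0, 0, 0, 104, 0, 0, 0], [0, 0, 0, 104, 0, 0, 0], [0, 0, 0, 104, 0, 0, 0], [0, 0, 0, 104, 0, 0, 0], [0, 0, 0, 104, 0, 0, 0], [0, 0, 0, 104, 0, 0, 0], [0, 0, 0, 104, 0, 0, 0], [0, 0, 0, 104, 0, 0, 0], [0, 0, 0, 104, 0, 0, 0], [0, 0, 0, 104, 0, 0, 0]]
  force: 30

```text
time_s: 5.0
ee_pos: [0.4793, -0.1358, 0.0169]
eef_rot: [[0.66, 0.751, 0.001], [0.751, -0.66, -0.0], [0.0, 0.001, -1.0]]
ft_force: [-1.8, 1.0, 7.7]
width: 0.0239
finger_force: 29.1
```

play_rows:
  series:
    - [[0, 0, 0, -50, 0, 0, 0], [0, 0, 0, -100, 0, 0, 0], [0, -40, 40, -110, 0, 0, 0.3], [0, -80, 75, -110, 0, 0, 0.6], [0, -99, 95, -110, 0, 0, 0.85], [0, -99, 95, -110, 0, 0, 0.85], [0, -99, 95, -110, 0, 0, 0.85], [0, -99, 95, -110, 0, 0, 0.85], [0, -99, 95, -110, 0, 0, 0.85], [0, -99, 95, -90, 0, 0, 0.85], [0, -99, 95, -60, 0, 0, 0.85], [0, -99, 95, -40, 0, 0, 0.85], [0, -99, 95, -30, 0, 0, 0.85], [0, -99, 95, -30, 0, 0, 0.85]]

```text
time_s: 6.4
ee_pos: [0.4841, -0.2722, 0.0452]
eef_rot: [[1.0, 0.002, -0.002], [0.002, -1.0, 0.001], [-0.002, -0.001, -1.0]]
ft_force: [-0.2, 0.3, -0.5]
width: 0.0241
finger_force: 29.7
```

```bash
python3 - <<'E'
from h import *
C={n:arm.camera(n) for n in('side','top')}
f=lambda c,p,s:cv2.resize(C[c]['img'][p[1]:p[1]+90,p[0]:p[0]+90],None,fx=4.4,fy=4.4,interpolation=cv2.INTER_CUBIC)
save('hold.png',np.hstack([f('side',(215,130),1),f('top',(325,160),1)]))
E
```

```text
(no output)
```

View pics/hold.png

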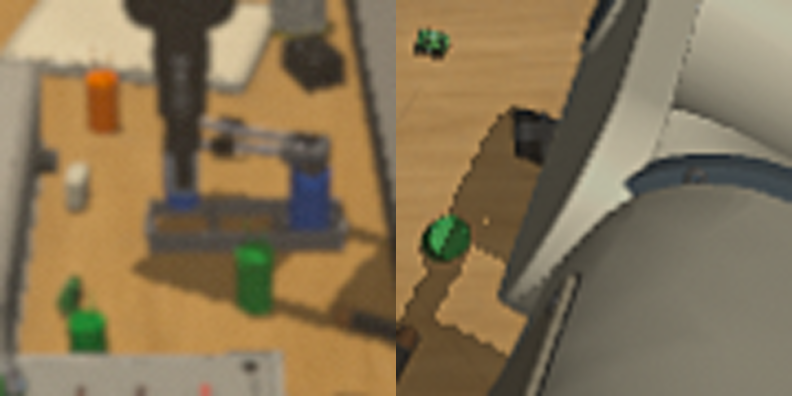

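The side crop shows the can held upright over the far free cell, at (180,185) in the crop. Lowering and releasing.

play_rows:
  series:
    - [[0, 1, 0, 12, 0, 0, 0], [0, 1, 0, 20, 0, 0, 0], [0, 1, 0, 24, 0, 0, 0], [0, 1, 0, 25, 0, 0, 0], [0, 1, 0, 25, 0, 0, 0], [0.4, 1, 0, 25, 0, 0, 0], [0.55, 1, 0, 25, 0, 0, 0], [0.55, 1, 0, 25, 0, 0, 0], [0.55, 1, 0, 25, 0, 0, 0], [0.55, 1, 0, 25, 0, 0, 0], [0.55, 1, 0, -5, 0, 0, 0], [0.55, 1, 0, -55, 0, 0, 0], [0.55, 1, 0, -105, 0, 0, 0], [0.55, 1, 0, -150, 0, 0, 0], [0.55, 1, 0, -150, 0, 0, 0]]

```text
time_s: 8.0
ee_pos: [0.4892, -0.2746, 0.2028]
eef_rot: [[1.0, -0.0, 0.009], [-0.0, -1.0, -0.005], [0.009, 0.005, -1.0]]
ft_force: [-0.2, -1.2, -0.5]
width: 0.0469
finger_force: 0.0
```

play_rows:
  series:
    - [[0.7, -80, -576, 0, 0, 0, 0], [0.7, -80, -576, 0, 0, 0, 0], [0.7, -80, -576, 0, 0, 0, 0], [0.7, -80, -576, 0, 0, 0, 0], [0.7, -80, -576, 0, 0, 0, 0], [0.7, -80, -576, 0, 0, 0, 0], [0.7, -80, -576, 0, 0, 0, 0], [0.7, -80, -576, 0, 0, 0, 0], [0.7, -80, -576, 0, 0, 0, 0], [0.7, -80, -576, 0, 0, 0, 0], [0.7, -80, -576, 0, 0, 0, 0], [0.7, -80, -576, 0, 0, 0, 0], [0.7, -80, -576, 40, 0, 0, 0], [0.7, -80, -576, 75, 0, 0, 0], [0.7, -80, -576, 75, 0, 0, 0], [0.7, -80, -576, 75, 0, 0, 0], [0.7, -80, -576, 75, 0, 0, 0], [0.7, -80, -576, 75, 0, 0, 0]]

```text
time_s: 9.8
ee_pos: [0.4071, 0.3037, 0.1229]
eef_rot: [[1.0, -0.001, 0.002], [-0.001, -1.0, 0.002], [0.002, -0.002, -1.0]]
ft_force: [-0.1, -0.4, 0.3]
width: 0.0599
finger_force: 0.0
```

```bash
python3 - <<'E'
from h import *
C={n:arm.camera(n) for n in('side','top')}
s=C['side']['img']
f=lambda a,x,y:cv2.resize(a[y:y+90,x:x+90],None,fx=4.4,fy=4.4,interpolation=cv2.INTER_CUBIC)
save('L.png',np.vstack([np.hstack([f(s,255,290),f(s,215,130)])[:396],]))
print(arm.state()['ee_pos'])
T=C['top']
a=T['img'][175:250,340:440]; save('T2.png',cv2.resize(a,None,fx=6,fy=6,interpolation=cv2.INTER_CUBIC))
E
```

```text
[0.40681366 0.30357992 0.12259937]
```

View pics/L.png

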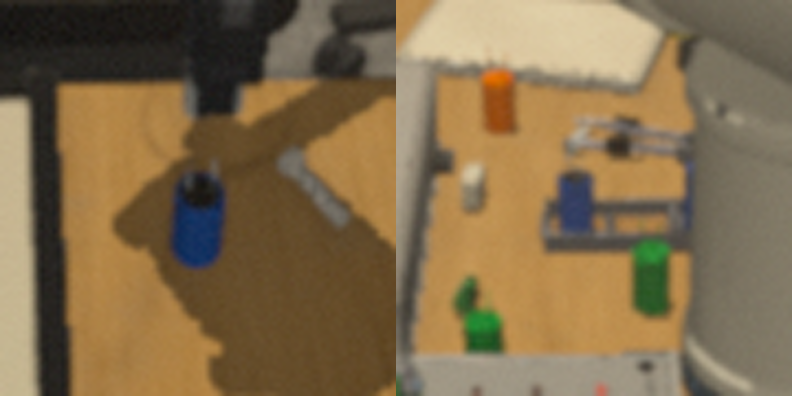

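Side crops: capacitor_0 stands in the far cell at (575,200), and the left can at (198,220) is right below the gripper.

play_rows:
  series:
    - [[0.8, -2, 0, 40, 0, 0, 0], [0.8, -2, 0, 75, 0, 0, 0], [0.8, -2, 0, 100, 0, 0, 0], [0.8, -2, 0, 105, 0, 0, 0], [0.8, -2, 0, 105, 0, 0, 0], [0.8, -2, 0, 105, 0, 0, 0], [0, -2, 0, 105, 0, 0, 0], [0, -2, 0, 105, 0, 0, 0], [0, -2, 0, 105, 0, 0, 0], [0, -2, 0, 105, 0, 0, 0], [0, -2, 0, 105, 0, 0, 0], [0, -2, 0, 105, 0, 0, 0], [0, -2, 0, 105, 0, 0, 0], [0, -2, 0, 105, 0, 0, 0], [0, -2, 0, 105, 0, 0, 0]]
  force: 30

```text
time_s: 11.4
ee_pos: [0.4044, 0.3036, 0.017]
eef_rot: [[1.0, -0.0, 0.001], [-0.0, -1.0, 0.001], [0.001, -0.001, -1.0]]
ft_force: [-0.8, -0.1, 8.0]
width: 0.0208
finger_force: 29.0
```

play_rows:
  series:
    - [[0, 0, 0, -40, 0, 0, 0], [0, 0, 0, -90, 0, 0, 0], [0, 0, 0, -140, 0, 0, 0], [0, 36, 577, -160, 0, 0, 0], [0, 36, 577, -160, 0, 0, 0], [0, 36, 577, -160, 0, 0, 0], [0, 36, 577, -160, 0, 0, 0], [0, 36, 577, -160, 0, 0, 0], [0, 36, 577, -160, 0, 0, 0], [0, 36, 577, -160, 0, 0, 0], [0, 36, 577, -160, 0, 0, 0], [0, 36, 577, -160, 0, 0, 0], [0, 36, 577, -160, 0, 0, 0], [0, 36, 577, -160, 0, 0, 0], [0, 36, 577, -160, 0, 0, 0], [0, 36, 577, -160, 0, 0, 0], [0, 36, 577, -120, 0, 0, 0], [0, 36, 577, -90, 0, 0, 0], [0, 36, 577, -90, 0, 0, 0], [0, 36, 577, -90, 0, 0, 0]]

```text
time_s: 13.4
ee_pos: [0.4397, -0.273, 0.1065]
eef_rot: [[1.0, 0.0, -0.001], [0.0, -1.0, 0.001], [-0.001, -0.001, -1.0]]
ft_force: [0.1, -0.6, -0.9]
width: 0.0208
finger_force: 29.7
```

play_rows:
  series:
    - [[0, 0, 0, 35, 0, 0, 0], [0, 0, 0, 60, 0, 0, 0], [0, 0, 0, 75, 0, 0, 0], [0, 0, 0, 83, 0, 0, 0], [0, 0, 0, 86, 0, 0, 0], [0, 0, 0, 86, 0, 0, 0], [0, 0, 0, 86, 0, 0, 0], [0.4, 0, 0, 86, 0, 0, 0], [0.55, 0, 0, 86, 0, 0, 0], [0.55, 0, 0, 86, 0, 0, 0], [0.55, 0, 0, 86, 0, 0, 0], [0.55, 0, 0, 86, 0, 0, 0], [0.55, 0, 0, 56, 0, 0, 0], [0.55, 0, 0, 6, 0, 0, 0], [0.55, 0, 0, -44, 0, 0, 0], [0.55, 0, 0, -54, 0, 0, 0], [0.55, 0, 0, -54, 0, 0, 0]]

```text
time_s: 15.1
ee_pos: [0.441, -0.2745, 0.1622]
eef_rot: [[1.0, -0.0, 0.004], [-0.0, -1.0, -0.002], [0.004, 0.002, -1.0]]
ft_force: [-0.1, -0.8, 0.3]
width: 0.0468
finger_force: 0.0
```

```bash
cat > tw.py <<'E'
from h import *
from scipy.optimize import minimize
box=lambda x0,x1,y0,y1,z0,z1:np.array([[x,y,z] for x in(x0,x1) for y in(y0,y1) for z in(z0,z1)])/1000
parts=[box(-78,-42,-14,14,0,16),box(-10,10,14,18,3,18),box(-10,10,-18,-14,3,18),box(-42,46,-3,3,2,5),box(39,45,-20,20,3,6)]
for s in(1,-1):
    parts+=[np.array([[-42,s*9,7],[-42,s*9,11],[-10,s*13,7],[-10,s*13,11],[-10,s*15,9],[-42,s*11,9]])/1000,np.array([[10,s*14,7],[10,s*14,11],[44,s*16,9],[44,s*18,9],[10,s*16,9]])/1000]
def place(x,P):
    c,s=np.cos(x[2]),np.sin(x[2]); return P@np.array([[c,s,0],[-s,c,0],[0,0,1]])+[x[0],x[1],0]
def fit(views,x0):
    data=[]
    for c,img in views:
        p=proj(c,[[x0[0]-.015,x0[1],0]])[0].astype(int);u,v=p-32
        im=cv2.resize(img[v:v+64,u:u+64],None,fx=8,fy=8,interpolation=cv2.INTER_CUBIC)
        m=cv2.cvtColor(im,cv2.COLOR_RGB2HSV)[:,:,1]<85
        roi=np.zeros(m.shape,np.uint8); q=(proj(c,place(x0,box(-90,58,-34,34,0,10)))-[u-.5,v-.5])*8
        cv2.fillConvexPoly(roi,cv2.convexHull(q.astype(np.int32)),1)
        data.append((c,u,v,m&(roi>0),im,roi>0))
    def mod(x,d):
        M=np.zeros(d[3].shape,np.uint8)
        for P in parts: cv2.fillConvexPoly(M,cv2.convexHull(np.round(((proj(d[0],place(x,P))-[d[1]-.5,d[2]-.5])*8-.5)*16).astype(np.int32)),1,shift=4)
        return M>0
    def cost(x,w=None):
        o=[]
        for d in data:
            M=mod(x,d);o.append(1-(M&d[3]).sum()/(M|d[3]).sum())
        return sum(o) if w is None else o[w]
    x0=np.array(x0);S=[x0,x0+[.006,0,0],x0+[0,.006,0],x0+[0,0,.08]]
    r={k:minimize(f,x0,method='Nelder-Mead',options=dict(initial_simplex=S,xatol=1e-4)) for k,f in(('both',cost),*[(i,lambda x,i=i:cost(x,i)) for i in range(len(data))])}
    ov=[]
    for d in data:
        o=d[4].copy(); cs,_=cv2.findContours(mod(r['both'].x,d).astype(np.uint8),cv2.RETR_LIST,cv2.CHAIN_APPROX_NONE); cv2.drawContours(o,cs,-1,(255,0,0),1)
        ov.append(o[56:456,56:456])
    return r,np.hstack(ov)
E
python3 - <<'E'
from tw import *
C={n:arm.camera(n) for n in('side','top')}
rd=lambda n:cv2.imread('pics/'+n)[:,:,::-1]
r,o=fit([(C['top'],rd('top0.png')),(C['side'],rd('side0.png'))],[.4505,-.395,-.22])
for k in r: print(k,r[k].x.round(4),round(r[k].fun,3))
s=cv2.resize(C['side']['img'][145:205,220:320],(333,200),interpolation=cv2.INTER_CUBIC)
o=np.vstack([o,np.hstack([s,np.zeros((200,467,3),np.uint8)])])
save('tw1.png',o)
E
```

```text
both [ 0.448  -0.3959 -0.2797] 0.689
0 [ 0.4484 -0.3958 -0.2724] 0.27
1 [ 0.4483 -0.3969 -0.3618] 0.396
```

View pics/tw1.png

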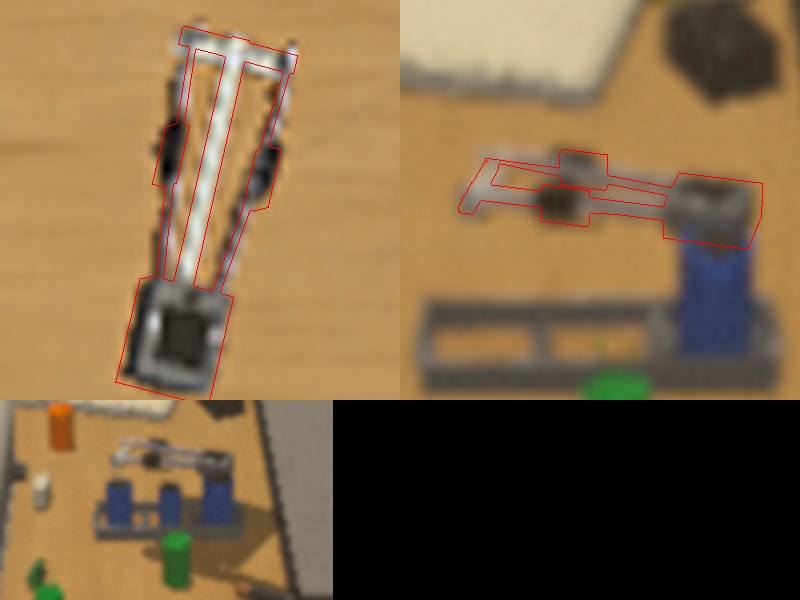

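All three blue cans stand in the crate (lower-left inset at (119,500), (170,505), (217,500)). The fit matches the tweezers, with pads at (172,148) and (264,172) in the overlay: grip about (0.450, -0.3965), yaw -0.28 rad. Next, hover over them.

play_rows:
  series:
    - [[0.7, 10, 50, 0, 0, 0, 0.14], [0.7, 10, 100, 0, 0, 0, 0.28], [0.7, 10, 123, 40, 0, 0, 0.28], [0.7, 10, 123, 80, 0, 0, 0.28], [0.7, 10, 123, 110, 0, 0, 0.28], [0.7, 10, 123, 110, 0, 0, 0.28], [0.7, 10, 123, 110, 0, 0, 0.28], [0.7, 10, 123, 110, 0, 0, 0.28], [0.7, 10, 123, 110, 0, 0, 0.28]]
  force: 20

```text
time_s: 16.1
ee_pos: [0.4508, -0.3973, 0.0519]
eef_rot: [[0.961, -0.276, 0.002], [-0.276, -0.961, -0.002], [0.002, 0.001, -1.0]]
ft_force: [0.4, -0.7, 0.5]
width: 0.0595
finger_force: 0.0
```

```bash
python3 - <<'E'
from h import *
C={n:arm.camera(n) for n in('side','top')}
s=C['side'];st=arm.state();print(st['ee_pos'],st['eef_rot'].round(3).tolist())
a=cv2.resize(s['img'][130:185,225:305],None,fx=9,fy=9,interpolation=cv2.INTER_CUBIC)
R=st['eef_rot'];p=st['ee_pos']
g=np.array([p[0],p[1],.0105])
x=R[:,0];y=R[:,1]
for P in [p,g+.018*y,g-.018*y,g+.042*x+.015*y-[0,0,.0015],g+.042*x-.015*y-[0,0,.0015],g-.06*x]:
    q=(proj(s,[P])[0]-[225,130]+.5)*9; cv2.circle(a,tuple(int(v) for v in q),4,(255,0,0),1)
save('tw2.png',a)
E
```

```text
[ 0.45061613 -0.39718629  0.05171238] [[0.961, -0.276, 0.002], [-0.276, -0.961, -0.002], [0.002, 0.001, -1.0]]
```

View pics/tw2.png

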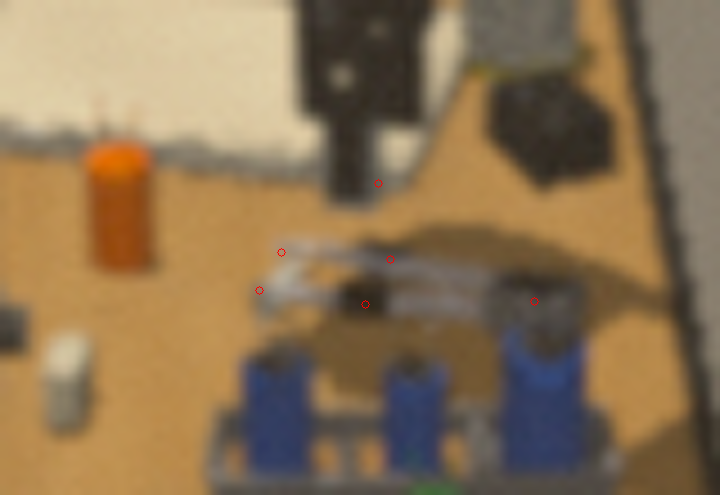

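Side crop: tweezer pads at (362,298) and (385,255), within about 1 mm of where the jaws will close. Descending and squeezing.

play_rows:
  series:
    - [[0.7, 1, 0, 25, 0, 0, 0], [0.7, 1, 0, 42, 0, 0, 0], [0.7, 1, 0, 48, 0, 0, 0], [0.7, 1, 0, 48, 0, 0, 0], [0.7, 1, 0, 48, 0, 0, 0], [0.45, 1, 0, 48, 0, 0, 0], [0.42, 1, 0, 48, 0, 0, 0], [0.39, 1, 0, 48, 0, 0, 0], [0.36, 1, 0, 48, 0, 0, 0], [0.33, 1, 0, 48, 0, 0, 0], [0.3, 1, 0, 48, 0, 0, 0], [0.282, 1, 0, 48, 0, 0, 0], [0.282, 1, 0, 48, 0, 0, 0], [0.282, 1, 0, 48, 0, 0, 0], [0.282, 1, 0, 48, 0, 0, 0], [0.282, 1, 0, 48, 0, 0, 0]]
  force: 40

```text
time_s: 17.8
ee_pos: [0.4519, -0.3977, 0.0037]
eef_rot: [[0.961, -0.277, 0.002], [-0.277, -0.961, -0.001], [0.002, 0.001, -1.0]]
ft_force: [0.4, 1.4, 9.4]
width: 0.0243
finger_force: 9.2
```

play_rows:
  series:
    - [[0.282, 0, 0, -8, 0, 0, 0], [0.282, 0, 0, -25, 0, 0, 0], [0.282, 0, 0, -55, 0, 0, 0], [0.282, 0, 0, -90, 0, 0, 0], [0.282, 0, 0, -111, 0, 0, 0], [0.282, -5, -7, -115, 0, 0, 0], [0.282, -20, -26, -115, 0, 0, 0], [0.282, -40, -53, -115, 0, 0, 0], [0.282, -60, -80, -115, 0, 0, 0], [0.282, -78, -103, -115, 0, 0, 0], [0.282, -86, -114, -115, 0, 0, 0], [0.282, -88, -116, -115, 0, 0, 0], [0.282, -88, -116, -115, 0, 0, 0], [0.282, -88, -116, -111, 0, 0, 0], [0.282, -88, -116, -111, 0, 0, 0], [0.282, -88, -116, -111, 0, 0, 0]]

```text
time_s: 19.4
ee_pos: [0.3985, -0.2618, 0.113]
eef_rot: [[0.961, -0.277, -0.0], [-0.277, -0.961, 0.0], [-0.0, -0.0, -1.0]]
ft_force: [-0.4, 0.4, -0.4]
width: 0.0244
finger_force: 9.1
```

```bash
python3 - <<'E'
from h import *
C={n:arm.camera(n) for n in('side','top')}
s=C['side'];t=C['top'];st=arm.state();print(st['ee_pos'],st['width'],st['finger_force'],st['ft_force'],st['moment'])
R=st['eef_rot'];p=st['ee_pos'];x=R[:,0]
tip=p+.042*x+[0,0,.0055]; print('tip pred',tip,proj(s,[tip]),proj(t,[tip]))
for n in('tip_mid','tip_left','tip_right'):
    for c in C:
        for d in arm.mark_of(c,n)[:2]: print(n,c,round(d['conf'],2),np.round(d['location'],1),onz(C[c],d['location'],tip[2]).round(4))
f=lambda c:cv2.resize(c['img'][(v:=int(proj(c,[tip])[0][1])-25):v+50,(u:=int(proj(c,[tip])[0][0])-25):u+50],(400,400),interpolation=cv2.INTER_CUBIC)
save('tw3.png',np.hstack([f(s),f(t)]))
E
```

```text
[ 0.39846043 -0.26161285  0.11314878] 0.02445098149998975 9.089645147323608 [-0.24381804 -0.39463676 -0.57241809] [ 0.0130752  -0.02501283 -0.00662088]
tip pred [ 0.43881785 -0.27324376  0.1186445 ] [[271.46460523 149.09073202]] [[377.37326712 209.09264105]]
tip_mid side 0.74 [270.3 148.7] [ 0.4422 -0.2758  0.1186]
tip_left top 0.73 [381.4 168.7] [ 0.5377 -0.2878  0.1186]
tip_right side 0.38 [302.4 204.9] [0.3756 0.0111 0.1186]
```

View pics/tw3.png

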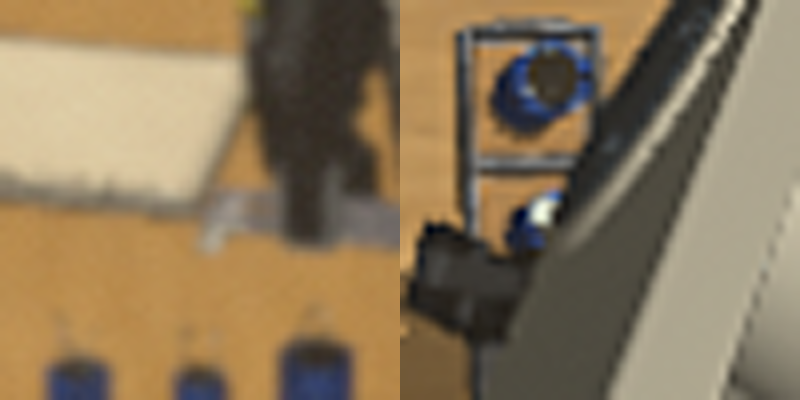

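The side crop shows the tweezers held level with their tips at (215,215), over the crate middle and clear of the leads. The opening reading and the spring force disagree by about 1 mm of width. I'll carry them close to the side camera to check the tips against the gauge marks.

play_rows:
  series:
    - [[0.282, 0, 0, -15, 0, 0, 0], [0.282, 0, 0, -45, 0, 0, 0], [0.282, 0, 0, -80, 0, 0, 0], [0.282, 0, 0, -115, 0, 0, 0], [0.282, 0, 0, -150, 0, 0, 0], [0.282, 0, 0, -180, 0, 0, 0], [0.282, -3, -16, -195, 0, 0, -0.05], [0.282, -9, -47, -200, 0, 0, -0.14], [0.282, -15, -79, -205, 0, 0, -0.23], [0.282, -21, -111, -210, 0, 0, -0.32], [0.282, -27, -142, -215, 0, 0, -0.41], [0.282, -32, -174, -220, 0, 0, -0.51], [0.282, -38, -205, -225, 0, 0, -0.6], [0.282, -44, -237, -230, 0, 0, -0.69], [0.282, -50, -269, -235, 0, 0, -0.79], [0.282, -56, -300, -240, 0, 0, -0.88], [0.282, -60, -322, -245, 0, 0, -0.94], [0.282, -61, -328, -247, 0, 0, -0.96], [0.282, -61, -328, -247, 0, 0, -0.96]]

```text
time_s: 21.7
ee_pos: [0.4304, 0.0713, 0.3604]
eef_rot: [[0.777, 0.63, 0.0], [0.63, -0.777, -0.0], [0.0, 0.0, -1.0]]
ft_force: [1.0, 1.1, -1.5]
width: 0.0243
finger_force: 9.1
```

play_rows:
  series:
    - [[0.282, 8, -8, -2, 0, 0, -0.04], [0.282, 25, -26, -5, 0, 0, -0.11], [0.282, 47, -48, -8, 0, 0, -0.19], [0.282, 69, -70, -11, 0, 0, -0.28], [0.282, 91, -92, -15, 0, 0, -0.37], [0.282, 113, -114, -19, 0, 0, -0.46], [0.282, 135, -137, -22, 0, 0, -0.55], [0.282, 157, -160, -26, 0, 0, -0.65], [0.282, 179, -182, -30, 0, 0, -0.74], [0.282, 198, -202, -33, 0, 0, -0.82], [0.282, 211, -215, -35, 0, 0, -0.87], [0.282, 216, -220, -35, 0, 0, -0.89], [0.282, 216, -220, -35, 0, 0, -0.89], [0.282, 216, -220, -35, 0, 0, -0.89], [0.282, 216, -220, -35, 0, 0, -0.89]]

```text
time_s: 23.2
ee_pos: [0.4602, 0.3766, 0.3954]
eef_rot: [[0.003, 1.0, 0.0], [1.0, -0.003, -0.0], [-0.0, 0.0, -1.0]]
ft_force: [0.9, -0.9, -1.1]
width: 0.0242
finger_force: 9.1
```

```bash
python3 - <<'E'
from h import *
s=arm.camera('side');st=arm.state();print(st['ee_pos'],st['width'],st['finger_force'])
R=st['eef_rot'];p=st['ee_pos'];x=R[:,0];y=R[:,1]
tip=p+.042*x+[0,0,.0055]; q=proj(s,[tip,tip+.005*y,tip-.005*y]);print(q)
for n in('tip_mid','tip_left','tip_right'):
    for d in arm.mark_of('side',n)[:1]: print(n,round(d['conf'],2),np.round(d['location'],1))
v=int(q[0,1])-30;u=int(q[0,0])-40;print(u,v)
save('tw4.png',cv2.resize(s['img'][v:v+60,u:u+80],(800,600),interpolation=cv2.INTER_CUBIC))
E
```

```text
[0.46019661 0.37673908 0.39544905] 0.02439447502637748 9.094014465808868
[[275.14823296 213.955535  ]
 [270.4399096  214.02475124]
 [279.85296982 213.8863114 ]]
tip_mid 0.56 [273.6 214.2]
tip_left 0.56 [279.6 212. ]
tip_right 0.51 [269.7 216.5]
235 183
```

View pics/tw4.png

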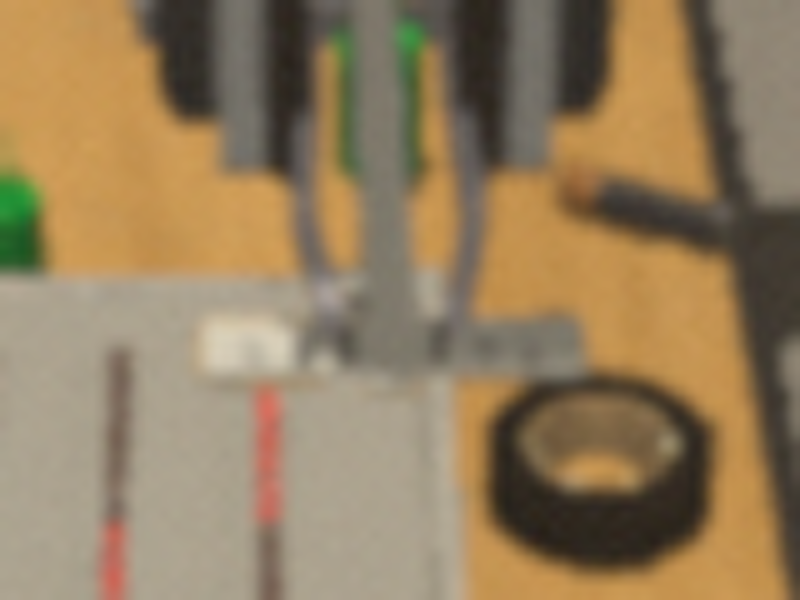

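Enlarged view: black marks at about (345,345) and (437,345), tip inner faces at about (335,320) and (447,320). The gap is therefore a bit over 10 mm, at roughly 9.4 display px per mm. I'll put numbers on it from averaged profiles.

```bash
cat > prof.py <<'E'
from h import *
N=8
a=np.mean([cv2.cvtColor(arm.camera('side')['img'],cv2.COLOR_RGB2GRAY).astype(float) for _ in range(N)],0)
st=arm.state();print(st['ee_pos'].round(4),st['width'],st['finger_force'],st['time_s'])
print('col ',*range(258,292))
for r in range(203,222): print(r,*a[r,258:292].round().astype(int))
E
python3 prof.py
```

```text
[0.4601 0.3778 0.3953] 0.024295974826818757 9.094658643007278 23.8
col  258 259 260 261 262 263 264 265 266 267 268 269 270 271 272 273 274 275 276 277 278 279 280 281 282 283 284 285 286 287 288 289 290 291
203 164 164 163 164 161 146 125 117 128 148 158 158 146 130 121 120 122 128 143 155 157 153 133 110 111 122 139 151 153 152 150 146 127 100
204 164 162 162 164 162 149 126 113 124 146 159 159 146 129 120 121 122 131 148 157 156 153 135 113 108 119 138 152 154 153 151 148 139 122
205 163 161 162 163 161 148 124 109 118 142 158 159 145 128 120 120 122 130 146 156 157 154 136 114 107 119 140 151 154 153 151 151 149 145
206 163 162 162 163 161 148 123 106 112 139 157 159 145 128 121 120 122 130 147 156 157 154 138 115 106 121 141 152 154 153 152 152 152 152
207 164 162 162 162 162 150 126 106 108 130 152 157 145 128 121 121 121 130 146 156 156 152 134 112 107 123 144 152 154 154 153 151 152 152
208 163 161 160 162 162 156 136 111 105 121 144 155 144 128 122 121 122 128 144 156 157 151 132 110 107 128 147 152 154 154 153 151 151 151
209 162 161 160 161 162 158 144 118 106 115 134 145 
[... 1053 characters left out ...]
120 121 120
217 206 200 196 199 195 184 154 126 129 133 116 89 97 115 120 120 120 120 120 114 94 93 110 115 114 109 112 117 117 112 111 116 118 118
218 202 192 182 192 202 196 163 132 145 156 136 100 99 116 119 120 120 121 120 115 98 97 113 119 117 109 111 118 118 110 108 115 120 121
219 202 189 180 190 202 197 167 142 161 174 154 114 111 126 129 124 122 122 123 124 112 111 123 129 127 121 121 128 128 122 117 122 126 127
220 186 180 170 176 186 182 162 148 164 175 158 133 131 145 153 143 130 126 131 134 132 131 135 139 138 134 135 138 136 127 120 119 120 120
221 157 155 151 149 154 156 151 149 154 156 153 147 148 158 167 158 140 135 136 141 147 146 144 144 143 142 142 138 126 106 89 84 85 86
```

play_rows:
  series:
    - [[0.272, 0, 0, 0, 0, 0, 0], [0.265, 0, 0, 0, 0, 0, 0], [0.265, 0, 0, 0, 0, 0, 0], [0.265, 0, 0, 0, 0, 0, 0], [0.265, 0, 0, 0, 0, 0, 0]]

```text
time_s: 24.3
ee_pos: [0.4601, 0.3777, 0.3953]
eef_rot: [[0.001, 1.0, 0.0], [1.0, -0.001, -0.0], [-0.0, 0.0, -1.0]]
ft_force: [-0.5, -0.0, -0.3]
width: 0.023
finger_force: 11.3
```

```bash
python3 prof.py
```

```text
[0.4601 0.3777 0.3953] 0.023031281366144532 11.32352739572525 24.7
col  258 259 260 261 262 263 264 265 266 267 268 269 270 271 272 273 274 275 276 277 278 279 280 281 282 283 284 285 286 287 288 289 290 291
203 165 163 163 165 164 157 140 121 116 137 156 158 146 130 121 122 121 127 142 155 154 136 114 110 121 138 151 153 153 152 150 145 126 99
204 163 162 162 164 164 160 144 122 114 129 151 158 146 128 120 120 122 130 148 158 155 138 116 108 119 140 151 154 153 153 151 148 139 122
205 163 161 162 163 164 159 144 121 108 119 145 157 145 128 121 120 122 129 147 157 154 142 120 107 117 138 151 153 153 153 151 151 149 144
206 164 162 162 162 163 160 142 116 105 116 141 156 144 128 121 121 122 129 146 156 154 139 118 108 119 139 151 153 154 153 152 151 152 152
207 164 162 162 162 162 160 148 121 104 111 135 151 144 128 121 121 122 129 146 157 153 135 114 107 123 142 152 153 154 154 152 152 152 152
208 164 161 161 162 163 162 156 133 109 106 125 144 141 128 121 121 122 129 145 157 153 132 110 107 126 146 152 153 154 154 153 152 151 152
209 162 160 160 161 161 162 159 142 114 106 116 133 1
[... 1057 characters left out ...]
0 120 120
217 207 202 196 195 182 161 138 121 118 116 110 99 104 115 120 121 120 120 120 114 96 96 108 114 118 114 115 118 118 114 111 116 118 118
218 202 192 184 193 200 192 159 124 122 126 115 94 100 116 119 118 120 120 120 116 96 96 112 119 118 109 112 118 118 110 105 113 120 121
219 201 189 181 192 204 200 166 134 145 157 141 111 109 125 128 124 120 120 124 123 111 106 119 129 128 117 118 129 130 123 117 123 129 131
220 187 179 172 180 189 186 162 144 161 175 158 132 130 145 153 142 127 123 127 133 130 128 133 139 138 130 132 139 140 135 128 125 128 130
221 161 158 152 152 157 158 151 147 154 160 155 149 150 161 170 159 140 132 133 142 148 147 144 144 144 142 142 140 130 116 106 98 97 98
```

play_rows:
  series:
    - [[0.25, 0, 0, 0, 0, 0, 0], [0.235, 0, 0, 0, 0, 0, 0], [0.22, 0, 0, 0, 0, 0, 0], [0.22, 0, 0, 0, 0, 0, 0], [0.22, 0, 0, 0, 0, 0, 0]]
  force: 20

```text
time_s: 25.2
ee_pos: [0.4601, 0.3777, 0.3953]
eef_rot: [[0.001, 1.0, -0.0], [1.0, -0.001, 0.0], [0.0, -0.0, -1.0]]
ft_force: [0.1, -0.3, -1.0]
width: 0.0193
finger_force: 14.7
```

play_rows:
  series:
    - [[0.21, 0, 0, 0, 0, 0, 0], [0.2, 0, 0, 0, 0, 0, 0], [0.2, 0, 0, 0, 0, 0, 0], [0.2, 0, 0, 0, 0, 0, 0], [0.2, 0, 0, 0, 0, 0, 0]]

```text
time_s: 25.7
ee_pos: [0.4601, 0.3777, 0.3953]
eef_rot: [[0.001, 1.0, -0.0], [1.0, -0.001, -0.0], [-0.0, -0.0, -1.0]]
ft_force: [-0.5, 0.7, -0.8]
width: 0.0175
finger_force: 20.1
```

```bash
python3 prof.py
```

```text
[0.4601 0.3777 0.3953] 0.01813869300586164 20.077473004348576 26.1
col  258 259 260 261 262 263 264 265 266 267 268 269 270 271 272 273 274 275 276 277 278 279 280 281 282 283 284 285 286 287 288 289 290 291
203 163 163 162 164 164 162 161 158 152 138 122 115 113 116 119 120 122 125 121 116 116 126 142 152 154 152 152 153 153 152 150 146 127 99
204 164 162 162 163 163 162 160 160 159 146 126 111 109 114 119 121 122 126 126 116 112 126 145 154 155 153 152 153 153 152 151 148 139 121
205 163 162 162 163 162 161 160 161 159 148 124 107 104 112 118 121 124 127 127 116 110 124 146 154 154 152 152 154 154 154 151 150 149 144
206 164 162 161 163 162 160 160 160 160 147 122 104 104 108 116 120 122 123 118 108 105 124 146 154 154 153 152 153 154 154 151 152 151 151
207 163 161 161 162 162 161 161 162 161 151 127 107 104 106 113 121 122 119 111 104 105 127 149 155 153 152 152 153 154 154 153 152 151 152
208 163 161 161 161 162 161 161 161 161 155 136 111 103 105 113 120 121 114 107 104 110 134 152 155 154 153 153 152 154 154 152 152 150 151
209 162 161 160 161 161 161 163 162 156 149 134 114 1
[... 1057 characters left out ...]
 120 120
217 208 201 195 192 180 162 139 122 118 116 103 86 97 114 117 114 113 114 116 112 94 97 115 118 115 112 114 119 118 114 114 117 119 119
218 202 191 183 192 199 191 158 123 121 125 112 89 98 115 119 118 117 119 118 114 96 99 117 120 114 107 110 120 118 110 109 115 120 121
219 200 186 178 192 204 200 166 133 144 157 143 112 109 122 127 123 121 119 121 118 106 110 124 130 127 119 121 129 129 122 119 125 130 131
220 185 176 169 180 190 187 162 145 162 177 164 137 130 145 154 143 128 124 124 129 126 128 137 140 139 134 135 140 138 134 130 132 136 137
221 162 158 154 153 159 159 152 148 155 160 156 149 149 163 174 165 146 135 132 140 147 148 146 146 144 144 143 140 129 118 110 110 112 113
```

play_rows:
  series:
    - [[0.22, 0, 0, 0, 0, 0, 0], [0.25, 0, 0, 0, 0, 0, 0], [0.28, 0, 0, 0, 0, 0, 0], [0.3, 0, 0, 0, 0, 0, 0], [0.3, 0, 0, 0, 0, 0, 0], [0.29, 0, 0, 0, 0, 0, 0], [0.28, 0, 0, 0, 0, 0, 0], [0.28, 0, 0, 0, 0, 0, 0], [0.28, 0, 0, 0, 0, 0, 0], [0.28, 0, 0, 0, 0, 0, 0]]
  force: 40

```text
time_s: 27.1
ee_pos: [0.4602, 0.3777, 0.3953]
eef_rot: [[0.001, 1.0, -0.0], [1.0, -0.001, -0.0], [-0.0, -0.0, -1.0]]
ft_force: [-0.4, -0.8, -1.3]
width: 0.0241
finger_force: 9.4
```

```bash
python3 prof.py | sed -n '1,2p;5,15p'; python3 -c "
from h import *
import numpy as np
w=[arm.camera('side') and (lambda s:(s['width'],s['finger_force']))(arm.state()) for _ in range(6)]
print(np.round(w,4).tolist())"
```

```text
[0.4601 0.3778 0.3953] 0.024059540270496185 9.393059313297272 27.5
col  258 259 260 261 262 263 264 265 266 267 268 269 270 271 272 273 274 275 276 277 278 279 280 281 282 283 284 285 286 287 288 289 290 291
205 163 161 162 163 162 151 127 108 118 143 158 158 145 128 121 120 122 129 147 156 157 152 136 113 107 124 143 152 154 153 151 151 149 144
206 164 161 162 163 162 152 126 107 113 139 158 158 146 128 121 120 122 129 146 156 156 153 136 112 107 123 143 152 154 153 153 151 152 152
207 163 162 161 162 162 156 131 106 108 131 152 158 147 130 122 121 122 129 146 156 157 152 134 111 108 127 146 152 153 154 153 151 152 152
208 163 162 162 162 163 159 137 111 105 120 143 155 146 131 122 121 122 127 143 156 157 151 132 111 110 132 150 153 154 154 153 152 151 151
209 162 160 160 161 162 159 143 118 104 110 132 145 140 129 121 121 122 126 141 157 159 147 126 107 111 134 150 152 153 154 153 151 150 151
210 164 163 162 158 156 157 151 125 105 110 130 142 141 131 122 121 122 125 141 160 160 142 121 107 114 135 150 151 153 153 152 152 151 151
211 167 164 163 156 152 157 156 135 115 128 146 152 146 133 123 121 121 126 144 162 159 138 116 107 118 139 149 150 151 153 153 152 151 150
212 164 163 163 162 161 161 160 148 132 146 153 141 124 119 120 120 122 125 139 159 160 136 112 108 125 143 150 150 151 152 153 152 151 152
213 162 162 162 163 163 164 163 157 143 149 155 138 113 110 120 121 122 124 136 158 163 140 116 112 128 145 148 149 150 152 151 151 151 152
214 167 168 168 165 162 161 162 158 138 136 146 139 125 119 120 121 122 123 134 152 152 131 117 114 125 140 141 141 142 142 143 143 144 144
215 188 188 187 180 164 150 147 144 126 117 119 116 121 124 120 120 120 121 126 134 122 104 108 108 115 126 127 127 128 127 128 129 129 130
[[0.0241, 9.3931], [0.0243, 9.3933], [0.0239, 9.3932], [0.0242, 9.3931], [0.0241, 9.3933], [0.0243, 9.3932]]
```

The arm displacement relative to the closed state puts the gap at about 10 mm. Width averages 24.1 mm and pad force is 9.4 N, both close to spec. Carrying them back over the crate.

play_rows:
  series:
    - [[0.28, -12, -1, 1, 0, 0, 0.04], [0.28, -38, -4, 4, 0, 0, 0.12], [0.28, -68, -7, 8, 0, 0, 0.2], [0.28, -98, -10, 11, 0, 0, 0.29], [0.28, -128, -13, 15, 0, 0, 0.37], [0.28, -158, -16, 18, 0, 0, 0.46], [0.28, -188, -19, 21, 0, 0, 0.55], [0.28, -218, -22, 25, 0, 0, 0.63], [0.28, -248, -25, 28, 0, 0, 0.72], [0.28, -275, -27, 31, 0, 0, 0.8], [0.28, -297, -29, 34, 0, 0, 0.86], [0.28, -306, -30, 35, 0, 0, 0.89], [0.28, -306, -30, 35, 0, 0, 0.89]]

```text
time_s: 29.1
ee_pos: [0.4294, 0.0707, 0.3603]
eef_rot: [[0.78, 0.626, 0.0], [0.626, -0.78, -0.0], [0.0, 0.0, -1.0]]
ft_force: [0.1, 0.4, -0.9]
width: 0.024
finger_force: 9.4
```

play_rows:
  series:
    - [[0.28, -9, 9, 0, 0, 0, 0.04], [0.28, -28, 29, 5, 0, 0, 0.12], [0.28, -50, 52, 10, 0, 0, 0.21], [0.28, -72, 75, 15, 0, 0, 0.3], [0.28, -94, 98, 20, 0, 0, 0.39], [0.28, -116, 121, 25, 0, 0, 0.48], [0.28, -138, 144, 30, 0, 0, 0.57], [0.28, -160, 166, 35, 0, 0, 0.66], [0.28, -182, 189, 40, 0, 0, 0.75], [0.28, -203, 211, 50, 0, 0, 0.84], [0.28, -220, 229, 65, 0, 0, 0.91], [0.28, -229, 238, 85, 0, 0, 0.95], [0.28, -231, 240, 110, 0, 0, 0.956], [0.28, -231, 240, 140, 0, 0, 0.956], [0.28, -231, 240, 170, 0, 0, 0.956], [0.28, -231, 240, 200, 0, 0, 0.956], [0.28, -231, 240, 225, 0, 0, 0.956], [0.28, -231, 240, 240, 0, 0, 0.956], [0.28, -231, 240, 246, 0, 0, 0.956], [0.28, -231, 240, 247, 0, 0, 0.956]]

```text
time_s: 31.1
ee_pos: [0.4011, -0.2599, 0.1128]
eef_rot: [[0.962, -0.273, -0.001], [-0.273, -0.962, 0.001], [-0.001, -0.0, -1.0]]
ft_force: [0.4, 0.5, 0.0]
width: 0.0239
finger_force: 9.4
```

play_rows:
  series:
    - [[0.28, 0, 0, 0, 0, 0, 0], [0.28, 0, 0, 0, 0, 0, 0], [0.28, 0, 0, 0, 0, 0, 0], [0.28, 0, 0, 0, 0, 0, 0], [0.28, 0, 0, 0, 0, 0, 0], [0.28, 0, 0, 0, 0, 0, 0]]

```text
time_s: 31.7
ee_pos: [0.4011, -0.2602, 0.1134]
eef_rot: [[0.962, -0.273, 0.0], [-0.273, -0.962, -0.0], [0.0, 0.0, -1.0]]
ft_force: [0.3, -1.0, -0.5]
width: 0.0241
finger_force: 9.4
```

```bash
python3 - <<'E'
from h import *
s=arm.camera('side');w=[]
st=arm.state();R=st['eef_rot'];p=st['ee_pos'];tip=p+.042*R[:,0]+[0,0,.0055];print('tip',tip.round(4),proj(s,[tip]),st['finger_force'],st['width'],abs(st['qd']).max())
for d in arm.mark_of('side','tip_mid')[:1]: print(d['conf'],d['location'],onz(s,d['location'],tip[2]).round(4))
hsv=cv2.cvtColor(s['img'],cv2.COLOR_RGB2HSV); m=cv2.inRange(hsv,(100,90,30),(130,255,255))
N,l,q,c=cv2.connectedComponentsWithStats(m)
for i in range(1,N):
    if q[i,4]>25 and 230<c[i][0]<310 and c[i][1]<230: print(q[i],c[i].round(1))
E
```

```text
tip [ 0.4415 -0.2716  0.1189] [[270.57627291 149.28593805]] 9.385416358709335 0.024165948430675856 0.0018204611786661088
0.62 [268.4, 147.1] [ 0.4475 -0.2857  0.1189]
[281 171   8  11  79] [284.8 176. ]
[253 172   6  10  54] [255.3 176.6]
[268 173   5   9  39] [270.3 177. ]
```

```bash
python3 -c "
from station import arm
print(arm.sign_off())"
```

```text
the job is handed in; nothing more can be done
None
```

I handed the job in at about 32 s: both loose capacitors stand in the two free cells, and the tweezers are held level over the middle of the crate, tips about 40 mm above the leads, with the gap steady at about 10 mm (my estimate, within roughly ±0.5 mm, since the cameras were too coarse to check it more closely).

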